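Tidy the weighing bench and load the balance

TASK

Sort the bench for the next weighing: stand both brass weights upright in the dark wooden tray and both amber vials upright in the blue tray. When all four are put away, and only then, stand the white lidded crucible upright in the middle of the white balance's round pan. Leave the small glass beaker and the green stopper standing where they are.

Things in the scene. Friction and masses are not known exactly. Their poses are not given: they have to be found in the camera images.
- weight_large_mid (a point): Origin at its centre, half-way up; z up along its axis, round, so its yaw has no meaning. Large brass balance weight: cylinder 30 mm across and 36 mm high with a narrower knob on top, 52 mm high in all. Solid, about 0.23 kg. Stands loose on the bench at the start.
- weight_small_mid (a point): Origin at its centre, half-way up; z up along its axis, round, so its yaw has no meaning. Small brass balance weight: cylinder 24 mm across and 28 mm high with a narrower knob on top, 42 mm high in all. About 0.12 kg. Stands loose on the bench at the start.
- vial_a_mid (a point): Origin at its centre, half-way up; z up along its axis, round, so its yaw has no meaning. Amber glass sample vial 28 mm across up to 44 mm, with a white screw cap 25 mm across, 58 mm high in all. About 40 g. Stands loose on the bench at the start.
- vial_b_mid (a point): Origin at its centre, half-way up; z up along its axis, round, so its yaw has no meaning. A second amber vial, the same as the first.
- crucible_mid (a point): Origin at its centre, half-way up; z up along its axis, round, so its yaw has no meaning. White porcelain crucible with its lid, one solid piece: straight body 38 mm across and 33 mm high, lid 42 mm across from 33 to 37 mm, small knob, 50 mm high in all. About 70 g. Stands loose on the bench at the start.
- weight_tray: Dark wooden open tray for the brass weights, fixed. Outside 120 mm along its x, 170 mm along its y, 18 mm high; walls and floor 5 mm thick. Origin at the centre of its underside, on the bench; z up. It stands in any of three places, turned by up to 0.13 rad.
- vial_tray: Blue plastic open tray for the amber vials, fixed, with the same size and axes as the wooden tray: outside 120 mm along x, 170 mm along y, 18 mm high, walls and floor 5 mm. Origin at the centre of its underside; z up.
- pan (a point): Centre of the top face of the round steel pan, 120 mm across and 54 mm above the bench, of the white balance (fixed, the pan does not move). The balance's housing is 180 mm along y and about 42 mm high under the pan; it reaches from 80 mm on the -x side of this point to 145 mm on the +x side, where the display is up to 49 mm high. z up. (A beige balance at the side of the bench is not used.)
- beaker_mid (a point): Small clear glass beaker, 42 mm across the rim, 58 mm high, empty, loose, standing among the things to sort. Origin half-way up. To be left alone.
- stopper_mid (a point): Green stopper, 32 mm across below, 40 mm on top, 34 mm high, loose, standing among the things to sort. Origin half-way up. To be left alone. The seven loose things stand in one row across the bench in front of the robot, in any order, about 85 mm or more from centre to centre; the trays and the balance stand in a row behind them.
Not all that is in view belongs to the job. What is shaped like the part that bears weight_small_mid but purple, red or turquoise is not meant.

How it is judged:
By the outcome, as a careful person would: the job done as asked, in the order asked, and still so for the second after the job is handed in, with the robot touching nothing.
It also fails if it takes over 120 s, if anything falls off the work surface, if the arm or the gripper's body presses on something with over 40 N, if the wrist force passes 120 N, or if a joint passes its speed limit or range.

ROBOT

A 6-joint arm with a two-finger parallel gripper is mounted at the origin on the work surface. World frame = base frame: x ahead of the robot, y to its left, z up, the work surface at z = 0. Lengths are in m, angles in degrees, forces in N, time in s.
With the tool pointing down it reaches from about 0.3 to 0.75 m from the base axis. Payload 8.5 kg.
Tool frame: the origin (TCP) lies on the centre line of the jaws, within the pads' length; the fingertips stand 14 mm ahead of it and the grasp point (between the pads) lies 5 mm behind it; z points along the fingers, x is the direction in which the jaws open and shut, and the axes are right-handed (so a half turn about z gives the same grasp; the last joint's range is limited). The gripper opens to 85 mm and grips with 20 to 120 N. Pads are 22 mm wide; open, the fingers measure 114 mm over their backs; the gripper's body (76 mm by 85 mm) begins 54 mm behind the grasp point. The pads swing forward as they close: fully open they stand 13 mm farther back than shut.
Start: joints at [64.498, 21.807, 74.336, -0, 83.858, -12.336], TCP at [0.125, 0.536, 0.245] pointing down, gripper open.
Joint ranges: [-178.18, 178.18], [-50.72, 133.34], [12.68, 142.11], [-81.47, 261.47], [9.98, 163.14], [-165.26, 165.26]. Speed limits (degrees/s): [136.94, 136.94, 180, 180, 180, 180].

INTERFACE

Orientations are given as a 3x3 rotation matrix whose columns are the frame's x, y, z axes.
In Python, from rig import * gives the robot as it stands.
- The arm moves only by the shell command python3 -m crank 'ROWS' [FORCE]. ROWS is JSON, one flat list of numbers, 7 for each row, row after row: the turn, a rotation vector about the world's x, y, z in rad, then the shift along the world's x, y, z in m, then the opening in per cent of the stroke, from 0 (shut) to 100 (fully open). A call has 1 to 20 rows; each row shifts and turns the commanded pose from where the row before left it; what a row does not reach is not made up. A row lasts 1/10 s, in which the tool goes at most 50 mm and 8.59 degrees, less where a joint would pass 70% of its speed; a pose out of reach is approached as far as the arm can. A call is refused whole if a number of a shift passes 0.05 or a number of a turn 0.15, either way. A call with a gripper value outside its range is refused whole. The fingers move at their own pace and stop on an object; FORCE is the grip in N (left out, the last holds). Time passes only in rows, so rows that do not move let the fingers close. It gives the time, the measured TCP pose, the force and the opening at its end, in the units of the state.
- observe(): the state, without advancing time (a new reading comes with each control period).
- get_image(name): name is "scene" or "side" or "wrist"; returns a dict with "frame" (384x512x3 uint8, red, green, blue), "fov_y" (degrees; the focal length in pixels is half the picture's height over the tangent of half this angle, whatever the lens; pixels are square), "cx", "cy" (the principal point, pixels), "k1" (the pictures are not rectified: a ray, as slopes to the right and down, at radius r is drawn at 1 + k1 r^2 times it, then the intrinsics apply), "world_to_cam" (4x4, takes a point from world to camera coordinates). Camera axes: x right, y up, looking along -z (the intrinsics and any distortion apply to the point x, -y, -z); pixel columns grow to the right and rows downward; lengths in m; the calibration is good to about 2 mm. A picture is of the moment at which its call begins. There is no depth.
- close_job(): hands the job in, once; it reports no verdict.
The state is a dict: "time_s": time; "q": joint angles; "qvel": joint speeds; "joint_efforts": joint torques, N m; "position": TCP position; "tool_rot": TCP orientation; "ft_force": force on the tool from outside, world axes, zero at the start; "wrist_torque": the same for the moment, N m; "grip_width": finger opening in m.
Only numpy, scipy, OpenCV 4.12 (cv2) and the standard library are available. Lean on these libraries where they do the work, as an engineer would, in place of code of your own. Each camera call takes 0.05 s, during which the arm holds its last target. There are 200 camera calls.

## Working session

There is one attempt and no reset: what is moved stays moved. The work goes in short steps, Python scripts to look and compute and a shell command to move; the robot and the scene stay as the last step left them, time stands still between calls to the robot, and variables do not carry over. Pictures are saved under pics/ and viewed, about 12 in all and at most 16, crops included, and the job is handed in when it is done.

```bash
ls; mkdir -p pics; cat > h.py <<'E'
from rig import *
import numpy as np, cv2
def snap(cam,fn=None,):
    d=get_image(cam); 
    if fn: cv2.imwrite('pics/'+fn, cv2.resize(d['frame'][:,:,::-1],(768,576),interpolation=cv2.INTER_CUBIC))
    return d
def f(d): return d['frame'].shape[0]/2/np.tan(np.radians(d['fov_y'])/2)
def pt(d,u,v,z):
    "native pixel -> world at height z"
    s=np.array([(u-d['cx'])/f(d),(v-d['cy'])/f(d)]); t=s.copy()
    for _ in range(30): t=s/(1+d['k1']*(t@t))
    W=np.array(d['world_to_cam']); R=W[:3,:3]; c=-R.T@W[:3,3]
    r=R.T@np.array([t[0],-t[1],-1]); return c+r*(z-c[2])/r[2]
def px(d,p):
    W=np.array(d['world_to_cam']); c=W[:3,:3]@np.array(p)+W[:3,3]
    t=np.array([c[0],-c[1]])/-c[2]; t=t*(1+d['k1']*(t@t)); return t*f(d)+[d['cx'],d['cy']]
E
python3 - <<'E'
from h import *
import pickle
D={}
for c in ['scene','side','wrist']:
    d=snap(c,c+'1.png'); D[c]=d
    W=np.array(d['world_to_cam']);print(c,d['fov_y'],d['cx'],d['cy'],d['k1'],(-W[:3,:3].T@W[:3,3]).round(3))
pickle.dump(D,open('D.pkl','wb'))
o=observe();print(o)
E
```

```text
pics
scene 57.54117504931224 249.23682567056258 190.9793220833856 0.0142526401420946 [0.86  0.327 0.608]
side 52.63107755964822 259.0133211393616 190.05090830063216 -0.01905439633845509 [0.394 0.883 0.691]
wrist 63.085991531111944 253.32357337421277 192.4909666747815 0.025899524938320945 [0.055 0.551 0.373]
{'time_s': 0.15, 'q': array([ 6.44989790e+01,  2.18324442e+01,  7.43711301e+01, -4.71555169e-04,
        8.38585928e+01, -1.23363874e+01]), 'qvel': array([-0.05106847, -0.12445181, -0.19112401, -0.00560441,  0.09577644,
       -0.00604034]), 'joint_efforts': array([ 2.04924130e-03, -4.48623705e+01, -2.31343335e+01, -1.42041445e-04,
        3.86810774e-03,  1.05544399e-05]), 'position': array([0.12518305, 0.53535627, 0.24487207]), 'tool_rot': array([[ 2.27748769e-01,  9.73719820e-01, -4.59744832e-04],
       [ 9.73719349e-01, -2.27749123e-01, -9.82837712e-04],
       [-1.06171504e-03, -2.23822360e-04, -9.99999411e-01]]), 'ft_force': array([ 0.28397899,  0.38442647, -0.67641584]), 'wrist_torque': array([ 0.00989432, -0.0264809 , -0.03941161]), 'grip_width': 0.08544765975656729}
```

View pics/scene1.png

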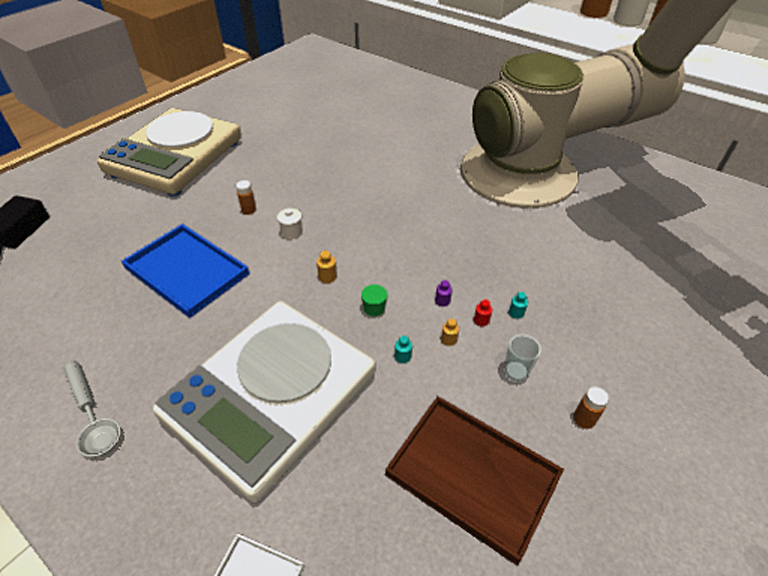

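View pics/side1.png

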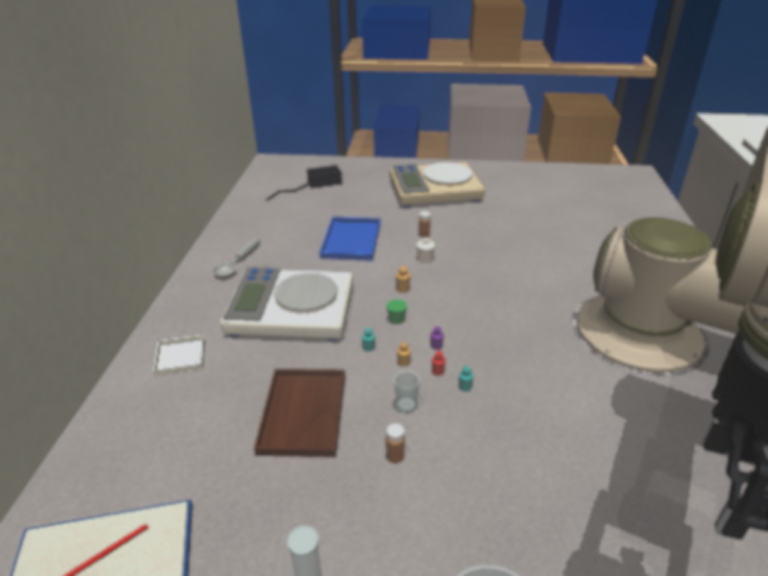

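Scene (768×576): vials at (246,197) and (591,408), crucible (290,223), large weight (326,267), stopper (374,300), small brass weight (451,331), beaker (522,358). The decoys are purple, red and two turquoise. Next step: turn these into positions.

```bash
python3 - <<'E'
from h import *
import pickle
D=pickle.load(open('D.pkl','rb'));s=D['scene'];e=D['side']
P=dict(vialA=(591,408,.029),vialB=(246,197,.029),cruc=(290,223,.022),wL=(326,267,.024),stop=(374,300,.017),wS=(451,332,.019),beak=(522,358,.029),purple=(444,294,.019),red=(483,314,.019),tur1=(519,306,.019),tur2=(403,350,.019),pan=(284,362,.054))
Q=dict(vialA=(396,444,.029),vialB=(425,224,.029),cruc=(426,251,.022),wL=(403,280,.024),stop=(397,312,.017),wS=(404,354,.019),beak=(406,392,.029),purple=(437,338,.019),red=(439,363,.019),tur1=(466,379,.019),tur2=(369,340,.019),pan=(306,293,.054))
for k in P: print(k,pt(s,P[k][0]/1.5,P[k][1]/1.5,P[k][2])[:2].round(3),pt(e,Q[k][0]/1.5,Q[k][1]/1.5,Q[k][2])[:2].round(3))
for n,C in dict(blue=[(184,227),(248,269),(191,313),(124,264)],wood=[(438,400),(562,469),(518,561),(387,472)]).items():
    c=np.array([pt(s,u/1.5,v/1.5,.018)[:2] for u,v in C]);print(n,c.round(3).tolist(),c.mean(0).round(3))
E
```

```text
vialA [0.433 0.326] [0.433 0.328]
vialB [ 0.411 -0.33 ] [ 0.412 -0.327]
cruc [ 0.408 -0.223] [ 0.406 -0.217]
wL [ 0.45  -0.101] [ 0.449 -0.097]
stop [ 0.453 -0.002] [0.455 0.002]
wS [0.433 0.123] [0.434 0.123]
beak [0.419 0.224] [0.424 0.224]
purple [0.379 0.074] [0.377 0.075]
red [0.376 0.141] [0.373 0.141]
tur1 [0.33  0.175] [0.328 0.176]
tur2 [0.501 0.088] [0.498 0.09 ]
pan [ 0.632 -0.005] [0.627 0.005]
blue [[0.526, -0.362], [0.527, -0.199], [0.641, -0.196], [0.642, -0.363]] [ 0.584 -0.28 ]
wood [[0.536, 0.169], [0.522, 0.332], [0.641, 0.339], [0.651, 0.176]] [0.587 0.254]
```

```bash
python3 -m crank '[0,0,0.023,0.0308,-0.0208,-0.0085,65, 0,0,0.023,0.0308,-0.0208,-0.0085,65, 0,0,0.023,0.0308,-0.0208,-0.0085,65, 0,0,0.023,0.0308,-0.0208,-0.0085,65, 0,0,0.023,0.0308,-0.0208,-0.0085,65, 0,0,0.023,0.0308,-0.0208,-0.0085,65, 0,0,0.023,0.0308,-0.0208,-0.0085,65, 0,0,0.023,0.0308,-0.0208,-0.0085,65, 0,0,0.023,0.0308,-0.0208,-0.0085,65, 0,0,0.023,0.0308,-0.0208,-0.0085,65, 0,0,0,0,0,0,65, 0,0,0,0,0,0,65]' 40
python3 - <<'E'
from h import *
d=snap('wrist','w1.png'); o=observe(); print(o['position'].round(4),o['tool_rot'].round(3).tolist(),o['grip_width'])
print(px(d,[.433,.327,.058])*1.5,px(d,[.433,.327,0])*1.5)
import pickle;pickle.dump(d,open('w1.pkl','wb'))
E
```

```text
time_s: 1.35
position: [0.4333, 0.3272, 0.1599]
tool_rot: [[0.001, 1.0, -0.001], [1.0, -0.001, -0.0], [-0.0, -0.001, -1.0]]
ft_force: [0.1, -0.4, -0.3]
grip_width: 0.0554
[0.4328 0.3277 0.1603] [[0.0, 1.0, -0.001], [1.0, -0.0, -0.0], [-0.0, -0.001, -1.0]] 0.05524979599050236
[380.56911168 295.14327291] [380.44810648 268.07721189]
```

View pics/w1.png

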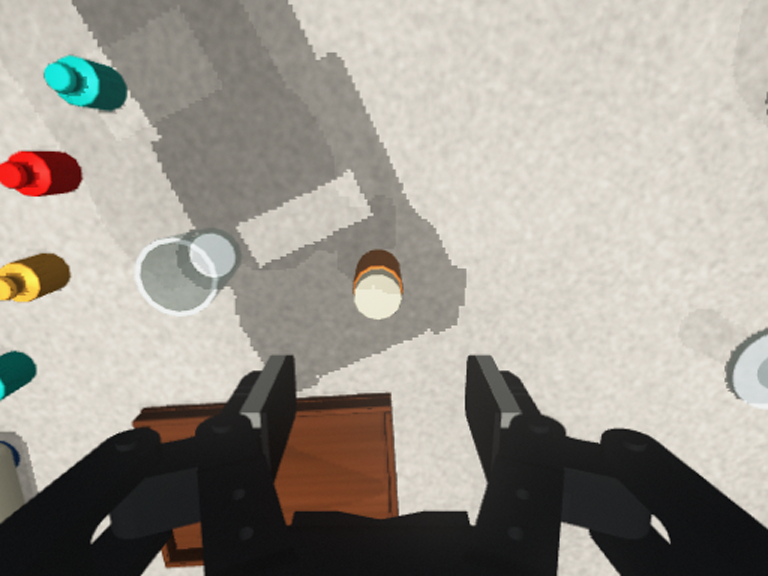

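The wrist view shows vial A's cap at (378,296), predicted (381,295), so it agrees to about 1 mm. Descend and grasp.

```bash
python3 -m crank '[0,0,0,0,0,-0.03,65, 0,0,0,0,-0.001,-0.03,65, 0,0,0,0,0,-0.03,65, 0,0,0,0,0,-0.03,65, 0,0,0,0,0,-0.018,65, 0,0,0,0,0,0,65, 0,0,0,0,0,0,0, 0,0,0,0,0,0,0, 0,0,0,0,0,0,0, 0,0,0,0,0,0,0, 0,0,0,0,0,0,0, 0,0,0,0,0,0.015,0, 0,0,0,0,0,0.03,0, 0,0,0,0,0,0.03,0, 0,0,0,0,0,0.03,0, 0,0,0,0,0,0.033,0]' 40
```

```text
time_s: 3.0
position: [0.4329, 0.3264, 0.162]
tool_rot: [[-0.0, 1.0, 0.0], [1.0, 0.0, 0.0], [0.0, 0.0, -1.0]]
ft_force: [0.1, 0.3, -0.3]
grip_width: 0.0275
```

```bash
python3 -m crank '[0,0,0,0.005,-0.018,0,0, 0,0,0,0.0095,-0.0358,0,0, 0,0,0,0.0095,-0.0358,0,0, 0,0,0,0.0095,-0.0358,0,0, 0,0,0,0.0095,-0.0358,0,0, 0,0,0,0.0095,-0.0358,0,0, 0,0,0,0.0095,-0.0358,0,0, 0,0,0,0.0095,-0.0358,0,0, 0,0,0,0.0095,-0.0358,0,0, 0,0,0,0.0095,-0.0358,0,0, 0,0,0,0.0095,-0.0358,0,0, 0,0,0,0.0095,-0.0358,0,0, 0,0,0,0.0095,-0.0358,0,0, 0,0,0,0.0095,-0.0358,0,0, 0,0,0,0.0095,-0.0358,0,0, 0,0,0,0.0095,-0.0358,0,0, 0,0,0,0.005,-0.018,0,0, 0,0,0,0,0,0,0]'
python3 - <<'E'
from h import *
d=snap('wrist','w2.png'); print(observe()['position'].round(4)); print([(px(d,[x,y,.018])*1.5).round() for x,y in [(.584,-.28),(.584,-.247)]])
import pickle;pickle.dump(d,open('w2.pkl','wb'))
E
```

```text
time_s: 4.8
position: [0.5858, -0.2488, 0.1604]
tool_rot: [[0.003, 1.0, 0.001], [1.0, -0.003, -0.001], [-0.001, 0.001, -1.0]]
ft_force: [-0.1, 0.1, -0.4]
grip_width: 0.0271
[ 0.5856 -0.2471  0.1604]
[array([329., 272.]), array([384., 272.])]
```

View pics/w2.png

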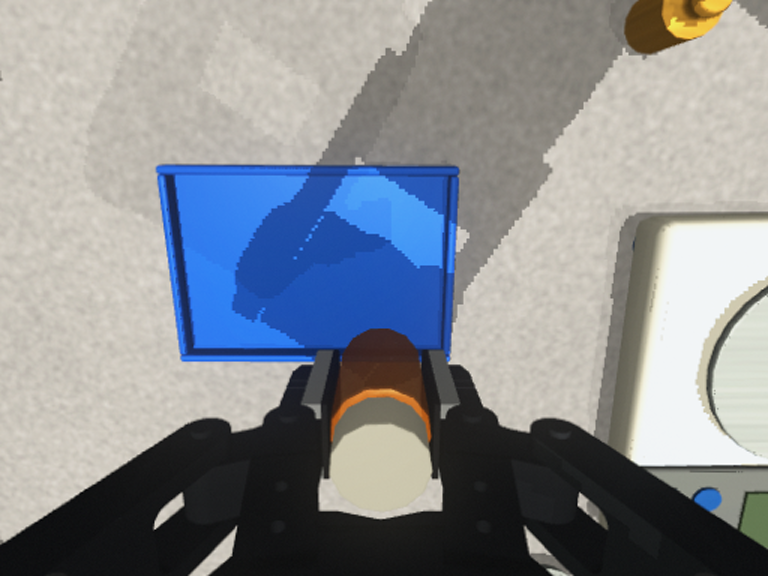

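```bash
python3 - <<'E'
from h import *
import pickle
d=pickle.load(open('w2.pkl','rb'))
c=np.array([pt(d,u/1.5,v/1.5,.018)[:2] for u,v in [(157,167),(460,167),(449,360),(182,360)]]);print(c.round(4),c.mean(0))
E
```

```text
[[ 0.5234 -0.3731]
 [ 0.5235 -0.2046]
 [ 0.6412 -0.206 ]
 [ 0.6406 -0.3738]] [ 0.58218347 -0.2893792 ]
```

The wrist view puts the blue tray's centre at (0.582, −0.289), about 9 mm off the first estimate. I'm shifting the place point and setting the vial down.

```bash
python3 -m crank '[0,0,0,-0.002,-0.008,-0.02,0, 0,0,0,0,0,-0.035,0, 0,0,0,0,0,-0.035,0, 0,0,0,0,0,-0.03,0, 0,0,0,0,0,-0.011,0, 0,0,0,0,0,0,0, 0,0,0,0,0,0,20, 0,0,0,0,0,0,50, 0,0,0,0,0,0,50, 0,0,0,0,0,0,50, 0,0,0,0,0,0.02,50, 0,0,0,0,0,0.03,50, 0,0,0,0,0,0.03,50, 0,0,0,0,0,0.05,50, 0,0,0,0,0,0,50]'
```

```text
time_s: 6.35
position: [0.5859, -0.2558, 0.1665]
tool_rot: [[-0.0, 1.0, 0.01], [1.0, 0.0, -0.007], [-0.007, 0.01, -1.0]]
ft_force: [0.7, -0.6, 1.0]
grip_width: 0.0426
```

```bash
python3 -m crank '[0,0,0,-0.02,-0.008,0,65, 0,0,0,-0.035,-0.0145,0,65, 0,0,0,-0.035,-0.0145,0,65, 0,0,0,-0.035,-0.0145,0,65, 0,0,0,-0.03,-0.0135,0,65, 0,0,0,-0.02,-0.008,0,65, 0,0,0,0,0,0,65, 0,0,0,0,0,0,65]'
python3 - <<'E'
from h import *
d=snap('wrist','w3.png'); print(observe()['position'].round(4)); print([(px(d,p)*1.5).round() for p in [(.411,-.328,.058),(.408,-.22,.05)]])
import pickle;pickle.dump(d,open('w3.pkl','wb'))
E
```

```text
time_s: 7.15
position: [0.4089, -0.3276, 0.1594]
tool_rot: [[0.001, 1.0, 0.0], [1.0, -0.001, -0.0], [-0.0, 0.0, -1.0]]
ft_force: [1.6, -0.3, 0.5]
grip_width: 0.0558
[ 0.4093 -0.3273  0.1593]
[array([380., 300.]), array([585., 289.])]
```

View pics/w3.png

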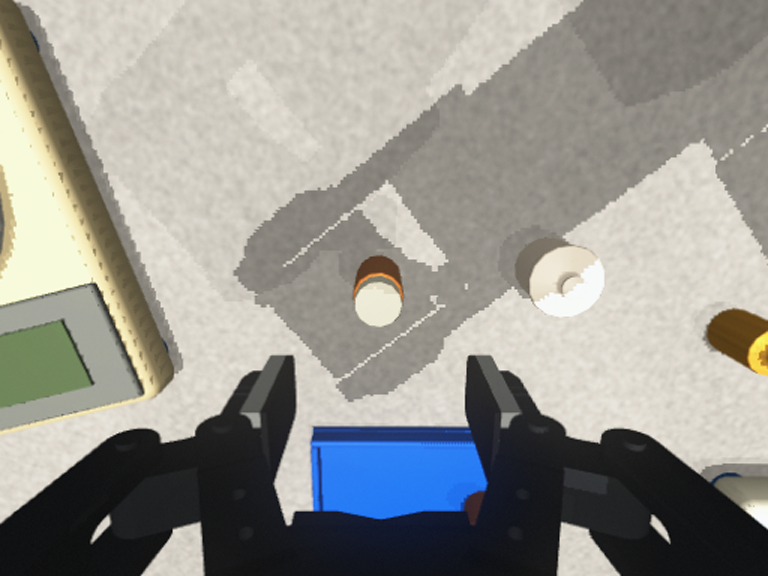

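Vial B's cap is at (378,303), about 3 mm ahead of the TCP. Grasp it, then go to the blue tray.

```bash
python3 -m crank '[0,0,0,0.003,-0.001,-0.02,65, 0,0,0,0,0,-0.04,65, 0,0,0,0,0,-0.04,65, 0,0,0,0,0,-0.027,65, 0,0,0,0,0,-0.01,65, 0,0,0,0,0,0,65, 0,0,0,0,0,0,0, 0,0,0,0,0,0,0, 0,0,0,0,0,0,0, 0,0,0,0,0,0,0, 0,0,0,0,0,0.015,0, 0,0,0,0,0,0.03,0, 0,0,0,0,0,0.04,0, 0,0,0,0.02,0,0.03,0, 0,0,0,0.04,0.002,0.02,0, 0,0,0,0.04,0.002,0,0, 0,0,0,0.04,0.002,0,0, 0,0,0,0.03,0.001,0,0, 0,0,0,0,0,0,0, 0,0,0,0,0,0,0]'
```

```text
time_s: 9.2
position: [0.5817, -0.3212, 0.1573]
tool_rot: [[-0.001, 1.0, -0.0], [1.0, 0.001, 0.0], [0.0, -0.0, -1.0]]
ft_force: [-0.8, 0.2, -0.8]
grip_width: 0.0266
```

```bash
python3 -m crank '[0,0,0,0,-0.001,-0.02,0, 0,0,0,0,0,-0.04,0, 0,0,0,0,0,-0.04,0, 0,0,0,0,0,-0.02,0, 0,0,0,0,0,-0.009,0, 0,0,0,0,0,0,0, 0,0,0,0,0,0,20, 0,0,0,0,0,0,50, 0,0,0,0,0,0,50, 0,0,0,0,0,0,50, 0,0,0,0,0,0.02,50, 0,0,0,0,0,0.03,50, 0,0,0,0,0,0.04,50, 0,0,0,0,0,0.04,50, 0,0,0,-0.01,0.015,0,50, 0,0,0,-0.025,0.04,0,65, 0,0,0,-0.025,0.04,0,65, 0,0,0,-0.025,0.04,0,65, 0,0,0,-0.025,0.04,0,65, 0,0,0,-0.025,0.04,0,65]'
python3 -m crank '[0,0,0,0,0.005,0,65, 0,0,0,0,0,0,65]'
python3 - <<'E'
from h import *
d=snap('wrist','w4.png'); print(observe()['position'].round(4)); print([(px(d,p)*1.5).round() for p in [(.450,-.1,.052),(.45,-.1,0)]])
import pickle;pickle.dump(d,open('w4.pkl','wb'))
E
```

```text
time_s: 11.2
position: [0.4455, -0.106, 0.1585]
tool_rot: [[0.0, 1.0, 0.0], [1.0, -0.0, -0.0], [-0.0, 0.0, -1.0]]
ft_force: [1.0, 1.0, -0.5]
grip_width: 0.0557
time_s: 11.4
position: [0.4468, -0.1018, 0.1589]
tool_rot: [[-0.002, 1.0, 0.001], [1.0, 0.002, -0.001], [-0.001, 0.001, -1.0]]
ft_force: [0.1, -0.3, 0.1]
grip_width: 0.0551
[ 0.4474 -0.1028  0.1588]
[array([384., 298.]), array([384., 273.])]
```

View pics/w4.png

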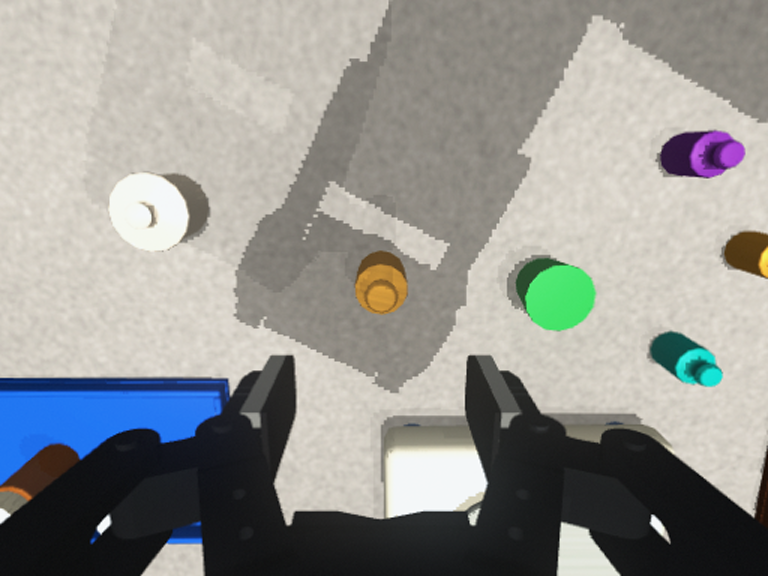

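Large weight knob at (380,298), aligned with the TCP to about 3 mm; stopper at (558,296) is clear. Grasp it.

```bash
python3 -m crank '[0,0,0,0.003,0.001,-0.02,65, 0,0,0,0,0,-0.04,65, 0,0,0,0,0,-0.04,65, 0,0,0,0,0,-0.028,65, 0,0,0,0,0,-0.011,65, 0,0,0,0,0,0,65, 0,0,0,0,0,0,0, 0,0,0,0,0,0,0, 0,0,0,0,0,0,0, 0,0,0,0,0,0,0, 0,0,0,0,0,0.015,0, 0,0,0,0,0,0.03,0, 0,0,0,0,0,0.04,0, 0,0,0,0,0,0.04,0, 0,0,0,0,0.01,0.015,0, 0,0,0,0.01,0.02,0,0, 0,0,0,0.017,0.04,0,0, 0,0,0,0.017,0.04,0,0, 0,0,0,0.017,0.04,0,0, 0,0,0,0.017,0.04,0,0]' 60
python3 -m crank '[0,0,0,0.017,0.04,0,0, 0,0,0,0.017,0.04,0,0, 0,0,0,0.017,0.04,0,0, 0,0,0,0.017,0.03,0,0, 0,0,0,0.008,0.02,0,0, 0,0,0,0,0,0,0, 0,0,0,0,0,0,0]'
python3 - <<'E'
from h import *
d=snap('wrist','w5.png'); print(observe()['position'].round(4)); print([(px(d,p)*1.5).round() for p in [(0.536, 0.169,.018), (0.522, 0.332,.018)]])
import pickle;pickle.dump(d,open('w5.pkl','wb'))
E
```

```text
time_s: 13.45
position: [0.5278, 0.0904, 0.1593]
tool_rot: [[-0.0, 1.0, -0.001], [1.0, 0.0, 0.0], [0.0, -0.001, -1.0]]
ft_force: [0.7, -1.4, -2.2]
grip_width: 0.0286
time_s: 14.15
position: [0.6032, 0.2585, 0.1587]
tool_rot: [[-0.001, 1.0, -0.002], [1.0, 0.001, -0.001], [-0.001, -0.002, -1.0]]
ft_force: [0.1, 0.0, -2.7]
grip_width: 0.0287
[0.6033 0.2579 0.159 ]
[array([219., 158.]), array([517., 132.])]
```

View pics/w5.png

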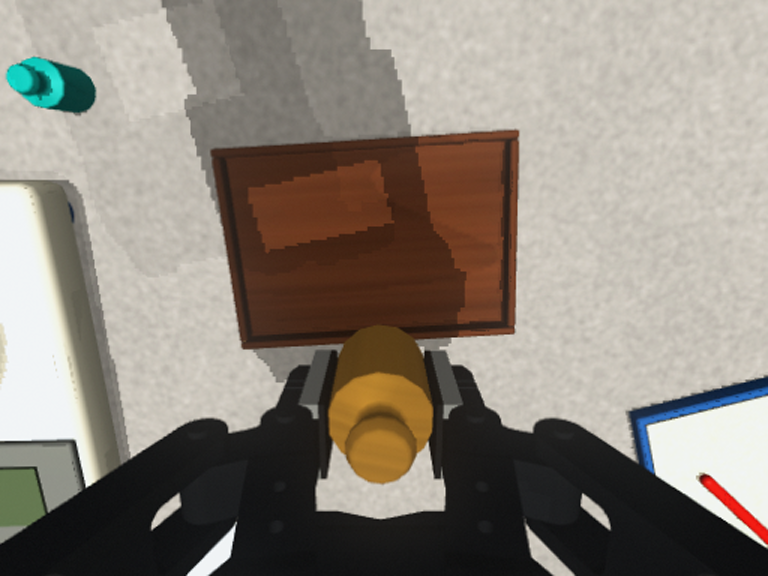

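```bash
python3 - <<'E'
from h import *
import pickle
d=pickle.load(open('w5.pkl','rb'))
c=np.array([pt(d,u/1.5,v/1.5,.018)[:2] for u,v in [(212,150),(519,131),(514,332),(243,348)]]);print(c.round(4),c.mean(0))
E
```

```text
[[0.5317 0.1659]
 [0.5216 0.3333]
 [0.6384 0.3403]
 [0.6492 0.1731]] [0.5852232  0.25312187]
```

Wooden tray centre is (0.585, 0.253). Place the large weight at (0.588, 0.218), then go over the small weight.

```bash
python3 -m crank '[0,0,0,-0.008,-0.02,0,0, 0,0,0,-0.007,-0.019,-0.02,0, 0,0,0,0,0,-0.04,0, 0,0,0,0,0,-0.04,0, 0,0,0,0,0,-0.022,0, 0,0,0,0,0,-0.01,0, 0,0,0,0,0,0,0, 0,0,0,0,0,0,20, 0,0,0,0,0,0,50, 0,0,0,0,0,0,50, 0,0,0,0,0,0,50, 0,0,0,0,0,0.02,50, 0,0,0,0,0,0.03,50, 0,0,0,0,0,0.04,50, 0,0,0,0,0,0.042,50, 0,0,0,-0.02,-0.013,0,50, 0,0,0,-0.04,-0.025,0,55, 0,0,0,-0.04,-0.025,0,55, 0,0,0,-0.035,-0.022,0,55, 0,0,0,-0.02,-0.01,0,55]'
python3 -m crank '[0,0,0,0,0,0,55, 0,0,0,0,0,0,55]'
python3 - <<'E'
from h import *
d=snap('wrist','w6.png'); print(observe()['position'].round(4)); print([(px(d,p)*1.5).round() for p in [(.433,.123,.042),(.433,.123,0)]])
import pickle;pickle.dump(d,open('w6.pkl','wb'))
E
```

```text
time_s: 16.2
position: [0.4312, 0.1235, 0.1597]
tool_rot: [[0.0, 1.0, -0.0], [1.0, -0.0, -0.0], [-0.0, -0.0, -1.0]]
ft_force: [0.6, -0.5, -0.5]
grip_width: 0.0468
time_s: 16.4
position: [0.4343, 0.1245, 0.1599]
tool_rot: [[0.0, 1.0, 0.002], [1.0, -0.0, 0.0], [0.0, 0.002, -1.0]]
ft_force: [0.6, -0.5, 0.4]
grip_width: 0.0471
[0.4347 0.1247 0.1597]
[array([378., 284.]), array([378., 266.])]
```

View pics/w6.png

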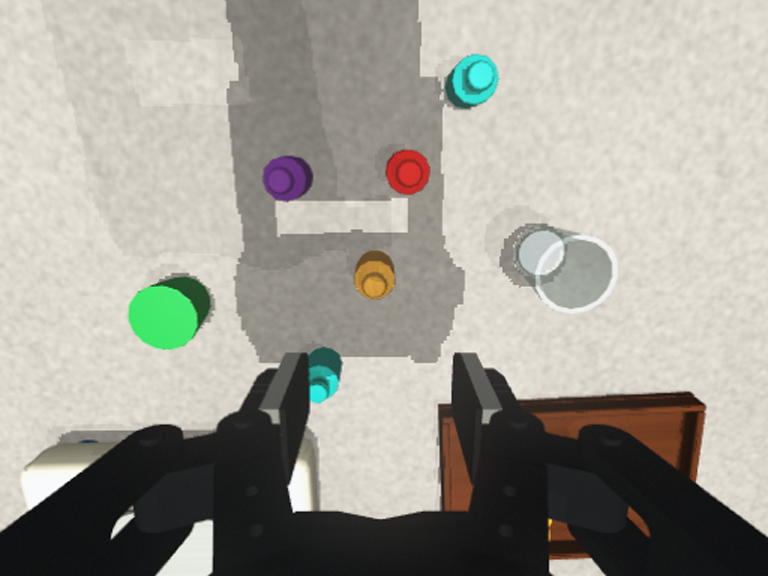

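Small brass weight knob at (374,286), aligned; the turquoise decoy (322,375) and red one (408,172) are clear of the fingers. Grasp.

```bash
python3 -m crank '[0,0,0,0,-0.003,-0.02,55, 0,0,0,0,0,-0.04,55, 0,0,0,0,0,-0.04,55, 0,0,0,0,0,-0.03,55, 0,0,0,0,0,-0.0125,55, 0,0,0,0,0,0,55, 0,0,0,0,0,0,0, 0,0,0,0,0,0,0, 0,0,0,0,0,0,0, 0,0,0,0,0,0,0, 0,0,0,0,0,0.015,0, 0,0,0,0,0,0.03,0, 0,0,0,0,0,0.04,0, 0,0,0,0,0,0.04,0, 0,0,0,0.01,0.01,0.018,0, 0,0,0,0.03,0.033,0,0, 0,0,0,0.03,0.033,0,0, 0,0,0,0.03,0.033,0,0, 0,0,0,0.03,0.033,0,0, 0,0,0,0.02,0.023,0,0]'
python3 -m crank '[0,0,0,0,0,0,0, 0,0,0,0,0,0,0]'
```

```text
time_s: 18.45
position: [0.5848, 0.2884, 0.1594]
tool_rot: [[-0.001, 1.0, -0.0], [1.0, 0.001, -0.0], [-0.0, -0.0, -1.0]]
ft_force: [-0.5, -1.3, -2.0]
grip_width: 0.0221
time_s: 18.65
position: [0.5833, 0.2865, 0.1591]
tool_rot: [[-0.001, 1.0, -0.002], [1.0, 0.001, -0.001], [-0.001, -0.002, -1.0]]
ft_force: [-0.8, 0.1, -1.9]
grip_width: 0.0218
```

```bash
python3 -m crank '[0,0,0,0,0.001,-0.02,0, 0,0,0,0,0,-0.04,0, 0,0,0,0,0,-0.04,0, 0,0,0,0,0,-0.025,0, 0,0,0,0,0,-0.0105,0, 0,0,0,0,0,0,0, 0,0,0,0,0,0,20, 0,0,0,0,0,0,45, 0,0,0,0,0,0,45, 0,0,0,0,0,0,45, 0,0,0,0,0,0.02,45, 0,0,0,0,0,0.03,45, 0,0,0,0,0,0.04,45, 0,0,0,0,0,0.045,45, 0,0,0,-0.01,-0.03,0,60, 0,0,0,-0.014,-0.04,0,75, 0,0,0,-0.014,-0.04,0,75, 0,0,0,-0.014,-0.04,0,75, 0,0,0,-0.014,-0.04,0,75, 0,0,0,-0.014,-0.04,0,75]'
python3 -m crank '[0,0,0,-0.014,-0.04,0,75, 0,0,0,-0.014,-0.04,0,75, 0,0,0,-0.014,-0.04,0,75, 0,0,0,-0.014,-0.04,0,75, 0,0,0,-0.014,-0.04,0,75, 0,0,0,-0.014,-0.04,0,75, 0,0,0,-0.014,-0.04,0,75, 0,0,0,-0.01,-0.0025,0,75, 0,0,0,0,0,0,75, 0,0,0,0,0,0,75]'
python3 - <<'E'
from h import *
d=snap('wrist','w7.png'); s=snap('scene','s7.png'); print(observe()['position'].round(4)); print([(px(d,p)*1.5).round() for p in [(.407,-.227,.05),(.407,-.227,0)]])
import pickle;pickle.dump((d,s),open('w7.pkl','wb'))
E
```

```text
time_s: 20.65
position: [0.503, 0.0562, 0.1597]
tool_rot: [[-0.001, 1.0, 0.001], [1.0, 0.001, -0.0], [-0.0, 0.001, -1.0]]
ft_force: [0.1, -0.2, 0.2]
grip_width: 0.064
time_s: 21.65
position: [0.3959, -0.2242, 0.1595]
tool_rot: [[-0.0, 1.0, 0.0], [1.0, 0.0, 0.0], [0.0, 0.0, -1.0]]
ft_force: [0.7, 0.1, 0.5]
grip_width: 0.0637
[ 0.3963 -0.2239  0.1594]
[array([376., 311.]), array([376., 285.])]
```

View pics/w7.png

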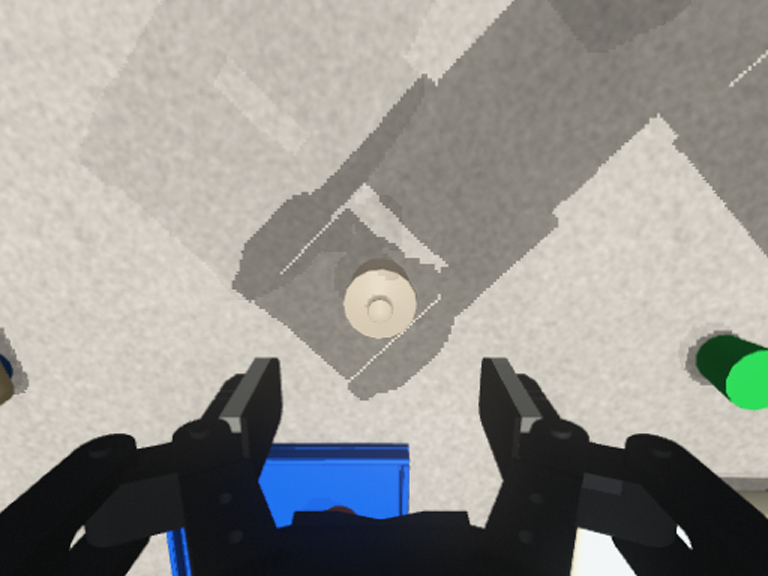

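View pics/s7.png

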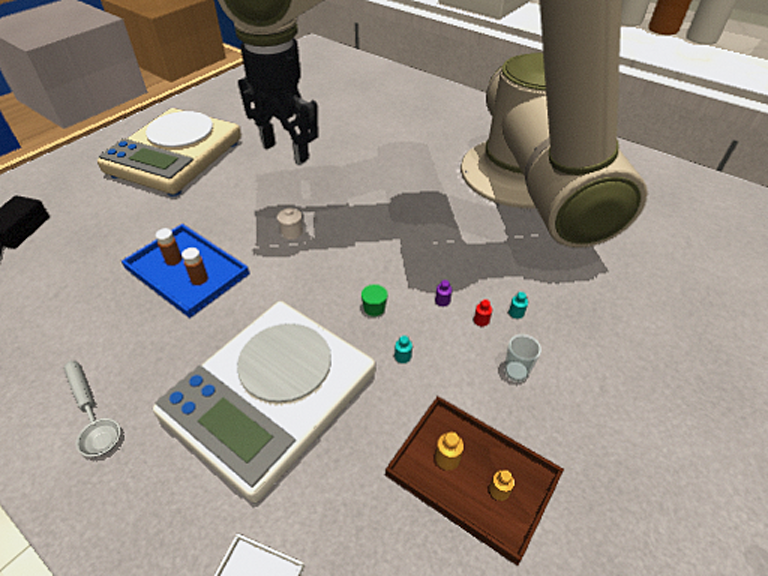

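All four are upright in their trays: vials at (168,245) and (194,266), weights at (449,450) and (503,485). Crucible knob at (380,310) in the wrist view. Grasp it and go near the pan for a look.

```bash
python3 -m crank '[0,0,0,0.01,-0.001,-0.02,75, 0,0,0,0,0,-0.04,75, 0,0,0,0,0,-0.04,75, 0,0,0,0,0,-0.022,75, 0,0,0,0,0,-0.01,75, 0,0,0,0,0,0,75, 0,0,0,0,0,0,0, 0,0,0,0,0,0,0, 0,0,0,0,0,0,0, 0,0,0,0,0,0,0, 0,0,0,0,0,0.015,0, 0,0,0,0,0,0.03,0, 0,0,0,0,0,0.04,0, 0,0,0,0,0,0.04,0, 0,0,0,0,0,0.03,0, 0,0,0,0.01,0.01,0.008,0, 0,0,0,0.025,0.03,0,0, 0,0,0,0.025,0.03,0,0, 0,0,0,0.025,0.03,0,0, 0,0,0,0.025,0.03,0,0]' 40
python3 -m crank '[0,0,0,0.025,0.03,0,0, 0,0,0,0.025,0.03,0,0, 0,0,0,0.016,0.025,0,0, 0,0,0,0.008,0.01,0,0, 0,0,0,0,0,0,0, 0,0,0,0,0,0,0]'
python3 - <<'E'
from h import *
d=snap('wrist','w8.png'); print(observe()['position'].round(4)); print((px(d,(.63,0,.054))*1.5).round())
import pickle;pickle.dump(d,open('w8.pkl','wb'))
E
```

```text
time_s: 23.75
position: [0.5166, -0.0945, 0.1916]
tool_rot: [[-0.0, 1.0, 0.002], [1.0, 0.0, -0.001], [-0.001, 0.002, -1.0]]
ft_force: [0.4, 0.4, -1.1]
grip_width: 0.039
time_s: 24.35
position: [0.5893, -0.0017, 0.1907]
tool_rot: [[0.0, 1.0, 0.0], [1.0, -0.0, -0.0], [-0.0, 0.0, -1.0]]
ft_force: [0.5, -0.4, -0.9]
grip_width: 0.0392
[ 0.5892 -0.002   0.1907]
[384. 342.]
```

View pics/w8.png

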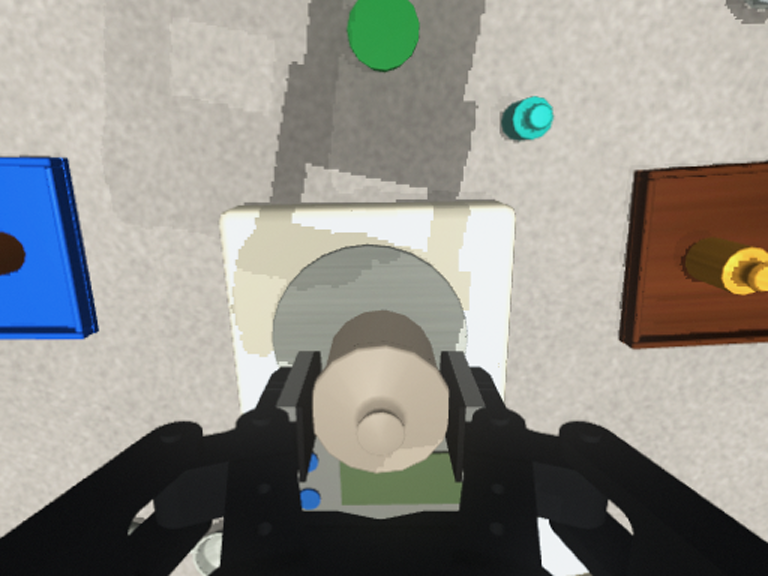

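```bash
python3 - <<'E'
from h import *
import pickle
d=pickle.load(open('w8.pkl','rb'))
p=[pt(d,u/1.5,v/1.5,.054)[:2].round(4) for u,v in [(273,328),(468,328),(370,245)]];print(p, 'x from top:',p[2][0]+.06)
s=pickle.load(open('D.pkl','rb'))['scene']
q=[pt(s,u/1.5,v/1.5,.054)[:2].round(4) for u,v in [(237,362),(332,362),(284,323),(284,402)]];print(q)
E
```

```text
[array([ 0.6207, -0.0668]), array([0.6207, 0.0509]), array([ 0.5698, -0.0079])] x from top: 0.6297999999999999
[array([ 0.6691, -0.0518]), array([0.5937, 0.0428]), array([ 0.5867, -0.0508]), array([0.6726, 0.0364])]
```

```bash
python3 -m crank '[0,0,0,0.02,-0.0025,0,0, 0,0,0,0.021,-0.003,-0.01,0, 0,0,0,0,0,-0.03,0, 0,0,0,0,0,-0.03,0, 0,0,0,0,0,-0.025,0, 0,0,0,0,0,-0.0127,0, 0,0,0,0,0,0,0, 0,0,0,0,0,0,0, 0,0,0,0,0,0,50, 0,0,0,0,0,0,75, 0,0,0,0,0,0,75, 0,0,0,0,0,0,75, 0,0,0,0,0,0,75]'
python3 -m crank '[0,0,0,0,0,0.02,75, 0,0,0,0,0,0.03,75, 0,0,0,0,0,0.04,75, 0,0,0,0,0,0.03,75, 0,0,0,-0.03,0,0,75, 0,0,0,-0.04,0,0,75, 0,0,0,-0.04,0,0,75, 0,0,0,-0.04,0,0,75, 0,0,0,-0.02,0,0,75, 0,0,0,0,0,0,75]'
python3 - <<'E'
from h import *
s=snap('scene','s9.png'); snap('side','e9.png'); print([(px(s,p)*1.5).round() for p in [(.63,-.0075,.054),(.63,-.0075,.104)]])
E
```

```text
time_s: 25.7
position: [0.6308, -0.0065, 0.0827]
tool_rot: [[-0.0, 1.0, 0.0], [1.0, 0.0, -0.0], [-0.0, 0.0, -1.0]]
ft_force: [0.1, -0.4, -0.8]
grip_width: 0.0642
time_s: 26.7
position: [0.4589, -0.0062, 0.2031]
tool_rot: [[0.0, 1.0, -0.0], [1.0, -0.0, -0.0], [-0.0, -0.0, -1.0]]
ft_force: [1.2, 0.2, 0.2]
grip_width: 0.0638
[array([284., 360.]), array([278., 336.])]
```

View pics/s9.png

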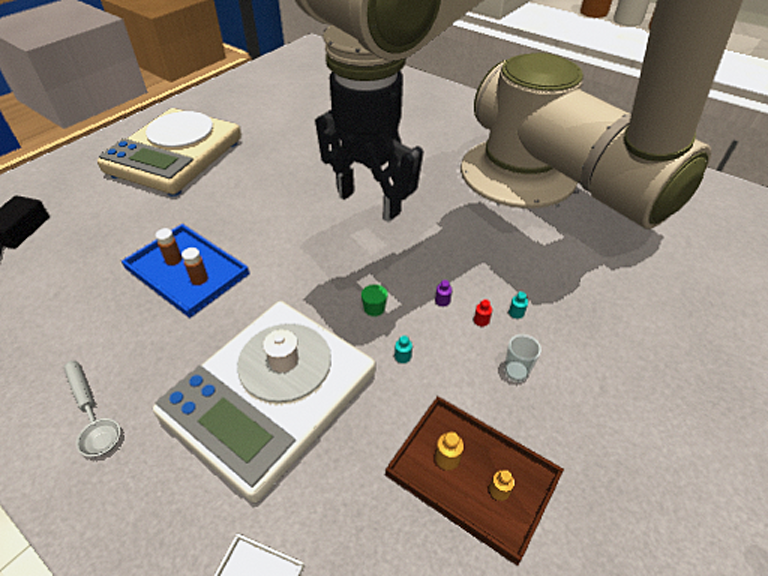

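View pics/e9.png

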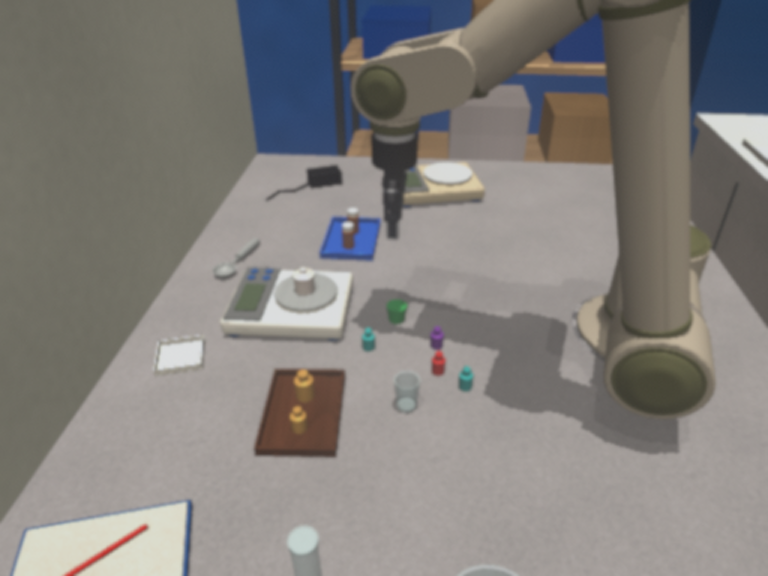

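Both views show the crucible upright on the pan, its knob at (280,336) against a predicted (278,336). All four items are upright in their trays, and the stopper (374,300) and beaker (522,358) haven't moved. Handing in.

```bash
python3 -c "
from rig import *
print(close_job())"
```

```text
the job is handed in; nothing more can be done
None
```

The job is handed in at about 27 s of the 120 s allowed, with the robot clear of everything. Both vials stand in the blue tray and both brass weights in the wooden tray. The crucible went last, onto the pan of the white balance.

- **Order:** a scene picture taken before I gripped the crucible showed all four items already upright in their trays.
- **Final check:** scene and side pictures show all five items upright. The crucible's knob is within about 2 px of where a crucible in the middle of the pan should show. The beaker, stopper and coloured decoys are at the same pixels as at the start.
- **Disagreement:** my first estimate of the blue tray from the scene picture was about 9 mm off in y. A wrist-camera look corrected it before anything was set down. My two estimates of the pan centre differed by about 2 mm.

I saw no sign of excess force: the force readings at the end of each move stayed under about 3 N. I viewed 13 pictures.

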